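Cover the stones and present the ring stick

ROBOT

A 6-joint arm with a two-finger parallel gripper is mounted at the origin on the work surface. World frame = base frame: x ahead of the robot, y to its left, z up, the work surface at z = 0. Lengths are in m, angles in degrees, forces in N, time in s.
With the tool pointing down it reaches from about 0.3 to 0.75 m from the base axis. Payload 8.5 kg.
Tool frame: the origin (TCP) lies midway between the tips of the shut fingers; the grasp point (between the pads) lies 19 mm behind it; z points along the fingers, y is the line along which they close (so a half turn about z gives the same grasp; the last joint's range is limited). The gripper opens to 85 mm and grips with 20 to 120 N. Pads are 22 mm wide; open, the fingers measure 114 mm over their backs; the gripper's body (76 mm by 85 mm) begins 54 mm behind the grasp point. The pads swing forward as they close: fully open they stand 13 mm farther back than shut.
Start: joints at [-78.799, 21.807, 74.336, -0, 83.858, -12.336], TCP at [0.22, -0.504, 0.231] pointing down, gripper open.
Joint ranges: [-178.18, 178.18], [-50.72, 133.34], [12.68, 142.11], [-81.47, 261.47], [9.98, 163.14], [-165.26, 165.26]. Speed limits (degrees/s): [136.94, 136.94, 180, 180, 180, 180].

INTERFACE

Orientations are given as a 3x3 rotation matrix whose columns are the frame's x, y, z axes.
In Python, from rig import observe, optics, order, spotter gives the robot as it stands.
- The arm moves only by the tool move_arm, never from a script. Its argument "series" is text: rows parted by semicolons, each of 5 numbers parted by spaces: the shift along the tool's x, y, z in cm, then the turn about the tool's z in degrees, then the opening, from -1 (shut) to 1 (fully open). A call has 1 to 8 rows; each row is the pose to reach, as a shift and turn from the pose commanded when the call began, along the tool's axes at that moment; what a row does not reach only later rows make up. A row lasts 1/8 s, in which the tool goes at most 62.5 mm and 10.7 degrees, less where a joint would pass 70% of its speed; a pose out of reach is approached as far as the arm can. A call with a gripper value outside its range is refused whole. The fingers move at their own pace and stop on an object; "force" is the grip in N (left out, the last holds). Time passes only in rows, so rows that repeat a pose let the fingers close. It gives the time, the measured TCP pose, the force, the opening and the grip force at its end, in the units of the state.
- observe(): the state, without advancing time (a new reading comes with each control period).
- optics.get_image(name): name is "scene" or "top"; returns a dict with "pixels" (384x512x3 uint8, blue, green, red), "camera_matrix" (3x3 intrinsics, pixels), "rvec" (rotation vector, rad) and "tvec" (3), from world to camera coordinates, as OpenCV has them. Camera axes: x right, y down, z forward; pixel columns grow to the right and rows downward; lengths in m; the calibration is good to about 2 mm. A picture is of the moment at which its call begins. There is no depth.
- order.close_job(): hands the job in; it is judged then, once.
Trained networks look in the newest picture that a camera, given by its name, has taken for a name from the list of things; names that differ only in an ending like _2 or _b are one class to them, and where a whole thing is asked for, a point or a joint stands for the part that bears it (a point fixed in the world has none). Each returns a list of dicts, best first, with "score" (0 to 1); they miss things now and then, are a little off and sometimes report something else, mostly with a low value. They report only what shows in the picture. A call takes as long as a camera call. They do not tell look-alikes from the thing itself.
- spotter.find_in(thing, camera): "point" ([x, y, z] in m, in world coordinates, good to about 4 mm: the middle of the surface that is visible of it).
- spotter.cut_out(thing, camera): "pixels" (384x512 bool, what is visible of it).
- spotter.mark_of(thing, camera): "point" ([x, y, z] in m, in world coordinates, good to about 4 mm: a listed point, or the origin of a listed thing).
The state is a dict: "time_s": time; "q": joint angles; "qvel": joint speeds; "joint_efforts": joint torques, N m; "position": TCP position; "tool_rot": TCP orientation; "ft_force": force on the tool from outside, world axes, zero at the start; "wrist_torque": the same for the moment, N m; "grip_width": finger opening in m; "gripper_force": force on a finger pad.
Only numpy, scipy, OpenCV 4.12 (cv2) and the standard library are available. Lean on these libraries where they do the work, as an engineer would, in place of code of your own. Each camera call takes 0.05 s, during which the arm holds its last target. There are 200 camera calls.

TASK

Get the bench ready for sizing a ring: first slide the cover of the stone tray fully shut, then draw the ring stick (the long tapered metal rod with the straight wooden handle) out of its socket, turn it level and hold it still with its middle over the middle of the covered tray, at least a hand's breadth (100 mm) above the cover. The program finishes while the gripper is holding the stick there: do not put it down or let go. Leave the burnisher in its socket, and the little jar and the square steel block where they are.

Things in the scene. Friction and masses are not known exactly. Their poses are not given: they have to be found in the camera images.
- ring_stick: The ring stick: round, 250 mm long, a metal rod widening evenly from 13 mm diameter at the tip to 22 mm at 150 mm, then a straight wooden handle 100 mm long, 28 mm diameter. 0.13 to 0.24 kg, centre of mass about 150 mm from the tip. Origin at the centre of the tip; z runs along the stick to the handle end. It starts tip down, 60 mm deep in one of the tool rest's two sockets, leaning.
- stick_middle (a point): The middle of the ring stick, on its axis, 125 mm from either end (25 mm below the handle). Same axes as the ring stick.
- stick_end (a point): The handle end of the ring stick, on its axis, 250 mm from the tip. Same axes. In the socket the stick leans about 45 degrees, handle up and away from the robot, and sits 1 to 2 mm loose, so its lean may be a few degrees off; it comes out along its own axis.
- burnisher: A shorter tool in the other socket, 160 mm long: straight steel shank, 15 mm diameter, with a pear-shaped wooden knob 38 mm wide at its upper end. Leans the same way, 100 mm beside the ring stick. Origin at the centre of its tip, z along it to the knob. Not part of the job: it stays in its socket.
- tool_rest: Fixed wooden tool rest, left or right: base board 130 (x) x 190 (y) x 18 mm with a block on it leaning 45 degrees, at most 101 mm high, with two blind square sockets 18 mm wide, 60 mm deep, their axes pointing up and along the rest's +x. Origin: centre of the base's underside, z up. Socket mouths at x 13, y +50 and -50, z 83 mm; either may hold the ring stick.
- stone_tray: Fixed wooden stone tray, 156 (x) x 123 (y) x 41 mm high, with six open compartments holding cut stones. Origin at the centre of the underside; z up; its x axis is the direction in which the cover slides open. May stand left or right.
- tray_centre (a point): Centre of the tray at the height of the closed cover's top face, 40 mm above the bench. Same axes as the tray.
- cover (a joint): Slide of the tray's flat metal cover (150 x 109 x 6 mm), in m: 0 is fully shut against its end stop; it grows as the cover slides along the tray's +x, away from the robot, at most 0.095. About 1.5 N of friction; it stays where it is left and cannot lift off. It starts 0.04 to 0.09 open.
- cover_grip (a point): Centre of the top of the upright wooden bar in the middle of the cover, by which the cover is moved: bar 12 mm thick (along the slide), 44 mm wide (across), standing 22 mm above the cover's top face; this point is 62 mm above the bench. Same axes as the tray.
- flux_jar: Small closed amber glass jar, diameter 40, height 45, standing on the bench between the tray and the tool rest (mm). Its origin is the centre of its underside. Not part of the job: leave it where it is.
- bench_block: Flat square steel block 60 x 60 x 20 lying between the tray and the tool rest, farther out than the jar (mm). Its origin is the centre of its underside. Not part of the job: leave it where it is.
Things that resemble listed ones, but are neither listed nor needed, are in the scene too. Leave any pink look-alike of the stone_tray alone. There is more than one size of the ring_stick; the job needs the larger.

How it is judged (in metres and radians):
On the way, in this order (a step that is already met when the one before it is completed fails the run):
1. the cover is fully shut while the ring stick is still in its socket (value of joint cover below 0.005 m and distance of ring_stick from where it was at the start of the episode below 0.02 m), for 0.2 s.
2. the ring stick is drawn clear out of its socket and carried by the fingers (distance of ring_stick from where it was at the start of the episode above 0.062 m and height (world z) of ring_stick above 0.08 m and contact force between ring_stick and the fingers above 1 N and contact force between ring_stick and tool_rest below 0.2 N), for 0.2 s.
At the end, for the whole second after the job is handed in: Cover within 5 mm of shut; ring stick held in the fingers, level within 10 degrees, its middle within 50 mm (horizontally) of the tray centre, 95 mm or more above the cover and below 0.45 m, still (under 0.03 m/s), and touching nothing but the gripper (value of joint cover below 0.005 m and angle between ring_stick's own z axis and vertical between 1.396 and 1.746 rad and horizontal distance between stick_middle and tray_centre below 0.05 m and height (world z) of stick_middle between 0.135 and 0.45 m and linear speed of ring_stick below 0.03 m/s and angular speed of ring_stick below 0.2 rad/s and contact force between ring_stick and the fingers above 1 N and contact force between ring_stick and tool_rest below 0.2 N and contact force between ring_stick and stone_tray below 0.2 N and contact force between ring_stick and burnisher below 0.2 N and contact force between ring_stick and flux_jar below 0.2 N and contact force between ring_stick and bench_block below 0.2 N); the arm keeps its last pose, push and grip.
It fails at once if the burnisher is moved in or out of its socket (more than 25 mm) (distance of burnisher from where it was at the start of the episode above 0.025 m).
It fails at once if the jar or the steel block is displaced (more than 30 mm) (distance of any of flux_jar, bench_block from where it was at the start of the episode above 0.03 m).
It also fails if it takes over 53 s, if anything falls off the work surface, if the arm or the gripper's body presses on something with over 40 N, if the wrist force passes 120 N, or if a joint passes its speed limit or range.

## Working session

There is one attempt and no reset: what is moved stays moved. The work goes in short steps, Python scripts to look and compute and a tool call to move; the robot and the scene stay as the last step left them, time stands still between calls to the robot, and variables do not carry over. Pictures are saved under pics/ and viewed, at most 10 in all, crops included, and the job is handed in when it is done.

Besides the shell and the picture viewer there is one more tool, called after "Request:" as name(argument=value, ...) on one line, values as JSON. move_arm: Moves the arm, as the interface text tells. Its arguments: {"type":"object","properties":{"series":{"type":"string"},"force":{"type":"number"}},"required":["series"]}

```bash
ls; mkdir -p pics
cat > h.py <<'E'
import numpy as np, cv2
from rig import observe, optics, order, spotter
def pic(cam,fn):
    im=optics.get_image(cam); cv2.imwrite('pics/'+fn,im['pixels']); return im
def proj(im,p):
    return cv2.projectPoints(np.array(p,float).reshape(-1,3),im['rvec'],im['tvec'],im['camera_matrix'],None)[0].reshape(-1,2)
E
python3 - <<'E'
from h import *
np.set_printoptions(precision=3,suppress=True)
ims={c:pic(c,c+'0.png') for c in('scene','top')}
cv2.imwrite('pics/both.png',cv2.resize(np.hstack([cv2.imread('pics/scene0.png'),cv2.imread('pics/top0.png')]),(800,300),interpolation=cv2.INTER_AREA))
for c in ims:
    print(c,-cv2.Rodrigues(ims[c]['rvec'])[0].T@ims[c]['tvec'].ravel())
    for t in['ring_stick','stick_middle','stick_end','burnisher','tool_rest','stone_tray','tray_centre','cover_grip','flux_jar','bench_block']:
        for d in spotter.mark_of(t,c): print(c,t,np.array(d['point']),round(d['score'],2),proj(ims[c],d['point'])[0].round())
s=observe();print(s['time_s'],s['position'],s['tool_rot'])
E
```

```text
pics
scene [ 0.962 -0.053  0.984]
scene ring_stick [ 0.464 -0.139  0.039] 0.87 [208. 225.]
scene ring_stick [ 0.205 -0.207  0.004] 0.53 [186. 149.]
scene stick_middle [ 0.56  -0.158  0.125] 0.75 [196. 247.]
scene stick_middle [ 0.281 -0.248  0.007] 0.53 [169. 172.]
scene stick_end [ 0.64  -0.179  0.21 ] 0.91 [178. 267.]
scene stick_end [ 0.353 -0.288  0.013] 0.6 [152. 194.]
scene burnisher [ 0.444 -0.239  0.037] 0.82 [167. 220.]
scene burnisher [0.58  0.223 0.059] 0.26 [368. 259.]
scene tool_rest [ 0.485 -0.195 -0.005] 0.81 [187. 242.]
scene stone_tray [ 0.28   0.218 -0.001] 0.74 [341. 166.]
scene stone_tray [0.52  0.215 0.004] 0.71 [355. 246.]
scene tray_centre [0.519 0.21  0.038] 0.78 [356. 239.]
scene tray_centre [0.28  0.215 0.04 ] 0.6 [343. 157.]
scene cover_grip [0.278 0.218 0.062] 0.82 [345. 152.]
scene cover_grip [0.58  0.22  0.059] 0.57 [366. 259.]
scene cover_grip [ 0.484 -0.003  0.001] 0.51 [265. 237.]
scene flux_jar [ 0.483 -0.004 -0.   ] 0.75 [264. 237.]
scene flux_jar [ 0.445 -0.242  0.038] 0.52 [166. 220.]
scene bench_block [0.643 0.013 0.004] 0.62 [276. 299.]
top [ 0.
[... 231 characters left out ...]
6. 238.]
top tool_rest [ 0.484 -0.198 -0.001] 0.58 [321. 188.]
top stone_tray [ 0.522  0.208 -0.003] 0.88 [168. 174.]
top stone_tray [ 0.28   0.22  -0.002] 0.7 [160. 266.]
top tray_centre [0.522 0.213 0.04 ] 0.87 [163. 171.]
top tray_centre [0.278 0.219 0.037] 0.63 [157. 267.]
top cover_grip [0.277 0.215 0.066] 0.81 [157. 268.]
top cover_grip [0.58  0.225 0.063] 0.65 [157. 147.]
top cover_grip [ 0.522  0.208 -0.003] 0.46 [168. 174.]
top cover_grip [ 0.639  0.01  -0.002] 0.24 [243. 131.]
top flux_jar [ 0.489 -0.003  0.002] 0.67 [247. 186.]
top bench_block [ 0.64   0.007 -0.003] 0.58 [244. 131.]
1.1 [ 0.22  -0.504  0.231] [[ 0.917  0.399  0.   ]
 [ 0.399 -0.917 -0.   ]
 [ 0.     0.    -1.   ]]
```

View pics/scene0.png

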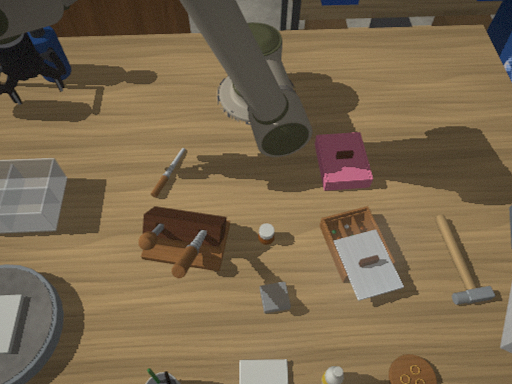

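View pics/top0.png

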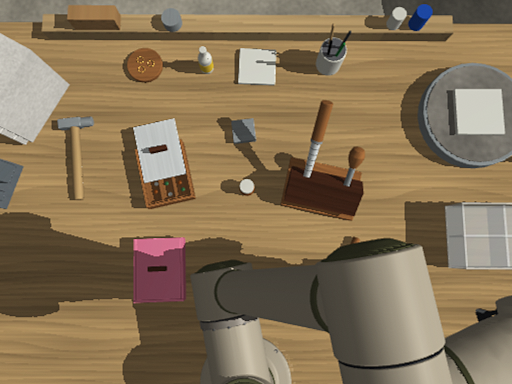

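The scene view shows the real tray at about (360,250), with its cover partly open, and a pink decoy at (345,160). The rest is at (187,240): ring stick handle at (178,267), burnisher knob at (150,238). The smaller stick lies at (170,172). The top view agrees: the cover bar is at (157,148) and the stick end at (325,103).

The tool only turns about its vertical axis, so I'll level the stick by pivoting it in the fingers, pressing its tip on free bench. The cover comes first.

```bash
cat >> h.py <<'E'
def shift(p,yaw,s=None,base=None):
    s=s or observe(); R=np.array(s['tool_rot']); p0=np.array(s['position']) if base is None else base
    y0=np.degrees(np.arctan2(R[1,0],R[0,0]))
    return np.round(np.r_[100*R.T@(np.array(p)-p0), y0-yaw],2)
E
python3 - <<'E'
from h import *
print(shift([.22,-.504,.34],11.5),shift([.58,.2225,.34],11.5))
a=cv2.imread('pics/top0.png')
cv2.imwrite('pics/crop.png',cv2.resize(np.hstack([a[90:220,120:260],a[90:220,270:380]]),None,fx=3.1,fy=3.1,interpolation=cv2.INTER_CUBIC))
E
```

```text
[ 4.000e-02 -1.000e-02 -1.087e+01  1.204e+01] [ 62.06 -52.23 -10.87  12.04]
```

View pics/crop.png

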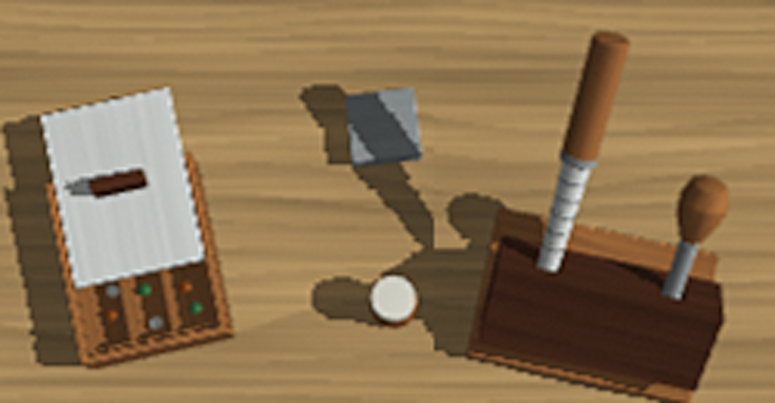

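The crop shows the cover's near edge running (77,285)→(203,258), so the tray yaw is about +12°. The base edge of the rest gives about −12.5°. Next I move over the cover bar.

Request:
move_arm(series="0 0 -11 0 1; 0 0 -11 12 1; 62 -52.2 -11 12 1; 62 -52.2 -11 12 1; 62 -52.2 -11 12 1; 62 -52.2 -11 12 1; 62 -52.2 -11 12 1; 62 -52.2 -11 12 1", force=20)

```text
time_s: 2.1
position: [0.3866, -0.1663, 0.3415]
tool_rot: [[0.98, 0.2, 0.001], [0.2, -0.98, -0.0], [0.0, 0.001, -1.0]]
ft_force: [0.8, -1.6, 0.3]
grip_width: 0.0853
gripper_force: 0.0
```

Run:
```python
from h import *
print(shift([.58,.2225,.15],12))
```

```text
[ 26.7  -34.25  19.15  -0.49]
```

Request:
move_arm(series="26.7 -34.2 0 0 1; 26.7 -34.2 0 0 1; 26.7 -34.2 0 0 1; 26.7 -34.2 5 0 1; 26.7 -34.2 10 0 1; 26.7 -34.2 19 0 1; 26.7 -34.2 19 0 1; 26.7 -34.2 19 0 1")

```text
time_s: 3.1
position: [0.5767, 0.2153, 0.158]
tool_rot: [[0.98, 0.2, 0.0], [0.2, -0.98, 0.0], [0.0, 0.0, -1.0]]
ft_force: [0.2, -0.4, 0.5]
grip_width: 0.0856
gripper_force: 0.0
```

Run:
```python
from h import *
np.set_printoptions(precision=4,suppress=True)
ims={c:pic(c,c+'1.png') for c in('scene','top')}
for c in ims:
    for t in['tray_centre','cover_grip','ring_stick','stick_middle','stick_end','burnisher']:
        for d in spotter.mark_of(t,c): print(c,t,np.array(d['point']),round(d['score'],2))
s=observe();print(s['time_s'],s['position'],shift([.58,.2225,.048],12))
```

```text
scene tray_centre [0.5233 0.2122 0.0401] 0.77
scene tray_centre [0.2781 0.2152 0.0396] 0.74
scene cover_grip [0.2782 0.2188 0.062 ] 0.9
scene cover_grip [0.5813 0.2229 0.0593] 0.74
scene cover_grip [ 0.463  -0.1436  0.041 ] 0.23
scene ring_stick [ 0.4648 -0.1395  0.0373] 0.77
scene ring_stick [ 0.2013 -0.208   0.0058] 0.58
scene ring_stick [ 0.4884 -0.0021  0.001 ] 0.46
scene stick_middle [ 0.2797 -0.2463  0.0057] 0.83
scene stick_middle [ 0.5564 -0.1585  0.1256] 0.64
scene stick_middle [0.5209 0.2119 0.0078] 0.23
scene stick_end [ 0.6446 -0.1777  0.2074] 0.96
scene stick_end [ 0.3512 -0.2845  0.0158] 0.81
scene burnisher [0.5793 0.2257 0.0596] 0.72
scene burnisher [ 0.4443 -0.2381  0.0344] 0.7
top tray_centre [0.2767 0.221  0.0373] 0.98
top tray_centre [0.5224 0.2142 0.0394] 0.71
top tray_centre [ 0.4817 -0.1979 -0.0038] 0.27
top cover_grip [0.5822 0.2294 0.0596] 0.69
top cover_grip [0.2792 0.217  0.0633] 0.62
top ring_stick [ 0.6385  0.0093 -0.0024] 0.72
top ring_stick [ 0.2004 -0.2116  0.0059] 0.64
top stick_middle [ 0.5573 -0.1557  0.1275] 0.93
top stick_middle [ 0.2794 -0.248   0.0055] 0.84
top stick_end [ 0.3568 -0.2844  0.0137] 0.66
top stick_end [ 0.5215  0.2114 -0.0033] 0.44
3.8 [0.5763 0.2138 0.1599] [ 0.53 -0.78 11.19 -0.49]
```

Request:
move_arm(series="0.7 -0.9 0 -0.5 1; 0.7 -0.9 5 -0.5 1; 0.7 -0.9 9 -0.5 1; 0.7 -0.9 11.5 -0.5 1; 0.7 -0.9 11.5 -0.5 1; 0.7 -0.9 11.5 -0.5 0; 0.7 -0.9 11.5 -0.5 -0.4; 0.7 -0.9 11.5 -0.5 -0.4", force=25)

```text
time_s: 4.8
position: [0.5817, 0.2265, 0.0464]
tool_rot: [[0.978, 0.209, 0.003], [0.209, -0.978, 0.005], [0.004, -0.004, -1.0]]
ft_force: [-3.2, 11.2, 6.8]
grip_width: 0.0433
gripper_force: 26.9
```

Request:
move_arm(series="-1 0 0 0 -0.4; -2 0 0 0 -0.4; -3 0 0 0 -0.4; -4 0 0 0 -0.4; -5 0 0 0 -0.4; -5.6 0 0 0 -0.4; -6 0 0 0 -0.4; -6 0 0 0 -0.4")

```text
time_s: 5.8
position: [0.5246, 0.2132, 0.0465]
tool_rot: [[0.978, 0.208, 0.007], [0.208, -0.978, 0.004], [0.007, -0.002, -1.0]]
ft_force: [4.0, 6.6, 3.0]
grip_width: 0.0436
gripper_force: 27.0
```

Request:
move_arm(series="-0.3 0 0 0 -0.4; -0.6 0 0 0 -0.4; -0.9 0 0 0 -0.4; -0.9 0 0 0 -0.4")

```text
time_s: 6.3
position: [0.5206, 0.2123, 0.0473]
tool_rot: [[0.978, 0.208, 0.018], [0.208, -0.978, 0.006], [0.019, -0.002, -1.0]]
ft_force: [21.8, 14.1, -5.4]
grip_width: 0.0432
gripper_force: 27.5
```

End stop reached: the force rose and the motion stalled. I release, lift and check the cover.

Request:
move_arm(series="0 0 0 0 1; 0 0 0 0 1; 0 0 0 0 1; 0 0 -6 0 1; 0 0 -12 0 1; 0 0 -18 0 1; 0 0 -24 0 1; 0 0 -26 0 1")

```text
time_s: 7.3
position: [0.5141, 0.2099, 0.3086]
tool_rot: [[0.978, 0.208, 0.006], [0.208, -0.978, 0.001], [0.006, 0.0, -1.0]]
ft_force: [0.7, -0.5, -1.4]
grip_width: 0.0853
gripper_force: 0.0
```

Run:
```python
from h import *
np.set_printoptions(precision=4,suppress=True)
ims={c:pic(c,c+'2.png') for c in('scene','top')}
for c in ims:
    for t in['tray_centre','cover_grip','stick_middle','stick_end']:
        for d in spotter.mark_of(t,c)[:2]: print(c,t,np.array(d['point']),round(d['score'],2))
s=observe();print(s['time_s'],s['position'])
# stick axis fit from masks: median line in each view
for c in ims:
    for d in spotter.cut_out('ring_stick',c)[:3]:
        m=np.argwhere(d['pixels'])[:,::-1].astype(np.float32)
        print(c,round(d['score'],2),len(m),m.mean(0),cv2.fitLine(m,cv2.DIST_HUBER,0,.01,.01).ravel())
```

```text
scene tray_centre [0.2805 0.2152 0.0382] 0.71
scene tray_centre [0.5256 0.2114 0.0401] 0.61
scene cover_grip [0.2776 0.2208 0.0636] 0.97
scene cover_grip [0.5269 0.2085 0.0593] 0.74
scene stick_middle [ 0.5579 -0.1592  0.1253] 0.88
scene stick_middle [ 0.2781 -0.2453  0.0071] 0.85
scene stick_end [ 0.6423 -0.181   0.2082] 0.82
scene stick_end [ 0.3513 -0.2868  0.0124] 0.76
top tray_centre [0.2766 0.2162 0.0364] 0.64
top tray_centre [0.5231 0.2123 0.0382] 0.59
top cover_grip [0.5206 0.2101 0.0651] 0.96
top cover_grip [0.2766 0.2191 0.0651] 0.91
top stick_middle [ 0.2807 -0.2491  0.0055] 0.92
top stick_middle [ 0.5583 -0.1591  0.127 ] 0.74
top stick_end [ 0.6482 -0.1753  0.2077] 0.69
top stick_end [ 0.355  -0.2788  0.014 ] 0.56
7.8 [0.5137 0.2098 0.3037]
scene 0.98 592 [188.7585 254.9257] [  0.5425  -0.8401 189.5421 253.7532]
scene 0.7 318 [164.8082 177.5849] [  0.54    -0.8417 165.6601 176.2666]
top 0.94 807 [317.7534 132.653 ] [  0.2698  -0.9629 317.091  135.1223]
top 0.83 339 [345.2891 261.2183] [  0.4039  -0.9148 344.3693 263.2906]
top 0.56 3538 [321.4129 189.5944] [  0.974    0.2267 322.0421 190.0094]
```

View pics/scene2.png

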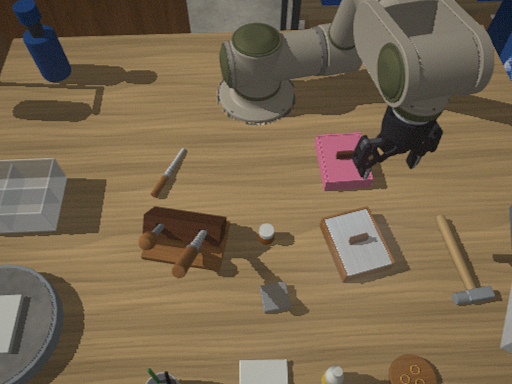

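The scene view shows the cover fully shut, with its bar central at (358,240), and the stick still in its socket. Next, the stick.

Run:
```python
from h import *
print(shift([.6085,-.1705,.30],-12.3))
```

```text
[ 1.33 39.17  0.41 24.34]
```

Request:
move_arm(series="1.3 39.2 0 24.3 1; 1.3 39.2 0 24.3 1; 1.3 39.2 0 24.3 1; 1.3 39.2 0 24.3 1; 1.3 39.2 0 24.3 1; 1.3 39.2 0 24.3 1; 1.3 39.2 0 24.3 1; 1.3 39.2 0 24.3 1")

```text
time_s: 8.9
position: [0.6083, -0.1712, 0.3039]
tool_rot: [[0.977, -0.214, -0.001], [-0.214, -0.977, 0.001], [-0.001, -0.0, -1.0]]
ft_force: [0.7, 0.2, 0.4]
grip_width: 0.0854
gripper_force: 0.0
```

Run:
```python
from h import *
import numpy as np
np.set_printoptions(precision=4,suppress=True)
for c in('scene','top'):
    pic(c,c+'3.png')
    for t in['stick_middle','stick_end']:
        for d in spotter.mark_of(t,c)[:2]: print(c,t,np.array(d['point']),round(d['score'],2))
s=observe();print(s['time_s'],s['position'],shift([.6085,-.1705,.152],-12.3))
```

```text
scene stick_middle [ 0.5564 -0.1581  0.1277] 0.81
scene stick_end [ 0.6454 -0.1747  0.2072] 0.95
top stick_middle [ 0.2801 -0.2456  0.0091] 0.62
top stick_middle [ 0.4841 -0.0004 -0.0007] 0.43
top stick_end [ 0.3537 -0.2825  0.0145] 0.77
9.2 [ 0.6083 -0.1694  0.305 ] [ 0.03  0.1  15.3   0.14]
```

View pics/scene3.png

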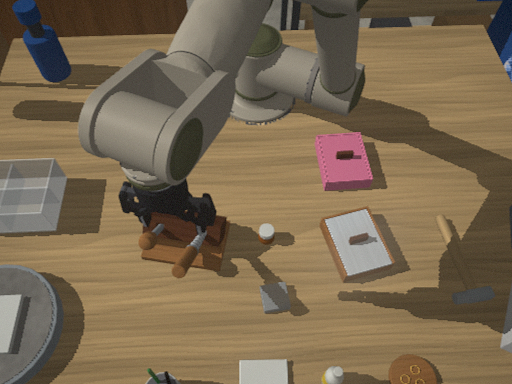

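The gripper straddles the handle, with the stick end at (185,267) in the scene view. I descend and close.

Request:
move_arm(series="0 0.1 5 0 1; 0 0.1 10 0 1; 0 0.1 13 0 1; 0 0.1 15.3 0 1; 0 0.1 15.3 0 1; 0 0.1 15.3 0 0.3; 0 0.1 15.3 0 -0.2; 0 0.1 15.3 0 -0.2", force=40)

```text
time_s: 10.2
position: [0.6083, -0.1718, 0.1523]
tool_rot: [[0.977, -0.212, 0.001], [-0.212, -0.977, -0.001], [0.001, 0.0, -1.0]]
ft_force: [-0.1, -0.0, 0.4]
grip_width: 0.0342
gripper_force: 0.0
```

Request:
move_arm(series="0 0 0 0 -0.6; 0 0 0 0 -0.6; 0 0 0 0 -0.6", force=60)

```text
time_s: 10.58
position: [0.6085, -0.1719, 0.152]
tool_rot: [[0.977, -0.212, 0.001], [-0.212, -0.977, -0.0], [0.001, 0.0, -1.0]]
ft_force: [2.0, 0.4, 3.3]
grip_width: 0.0267
gripper_force: 58.7
```

Request:
move_arm(series="0.7 0 -0.7 0 -0.6; 1.5 0 -1.4 0 -0.6; 2.3 0 -2.2 0 -0.6; 3.2 0 -3.05 0 -0.6; 4.1 0 -3.9 0 -0.6; 5 0 -4.75 0 -0.6; 5.8 0 -5.55 0 -0.6; 6.6 0 -6.3 0 -0.6", force=70)

```text
time_s: 11.58
position: [0.6732, -0.186, 0.2148]
tool_rot: [[0.977, -0.212, -0.0], [-0.212, -0.977, -0.0], [-0.0, 0.0, -1.0]]
ft_force: [0.0, 0.3, -1.9]
grip_width: 0.0267
gripper_force: 68.9
```

Request:
move_arm(series="0 0 -3 0 -0.6; 0 0 -6 0 -0.6; 0 0 -6 0 -0.6; 0 0 -6 0 -0.6")

```text
time_s: 12.08
position: [0.6725, -0.1857, 0.2728]
tool_rot: [[0.977, -0.212, -0.002], [-0.212, -0.977, 0.001], [-0.002, -0.0, -1.0]]
ft_force: [0.6, 0.6, -1.5]
grip_width: 0.0265
gripper_force: 69.0
```

Run:
```python
from h import *
np.set_printoptions(precision=4,suppress=True)
for c in('scene','top'):
    pic(c,c+'4.png')
    for t in['ring_stick','stick_middle','stick_end']:
        for d in spotter.mark_of(t,c)[:2]: print(c,t,np.array(d['point']),round(d['score'],2))
s=observe();print(s['time_s'],s['position'],s['ft_force'])
```

```text
scene ring_stick [ 0.5289 -0.1559  0.1603] 0.82
scene stick_middle [ 0.6256 -0.1748  0.2465] 0.96
scene stick_end [ 0.7086 -0.1957  0.3297] 0.78
top ring_stick [ 0.1997 -0.21    0.0041] 0.95
top stick_middle [ 0.2796 -0.2472  0.0074] 0.82
top stick_end [ 0.3573 -0.2826  0.0149] 0.57
12.475 [ 0.6726 -0.1858  0.2742] [ 0.1082 -1.147  -0.7492]
```

View pics/scene4.png

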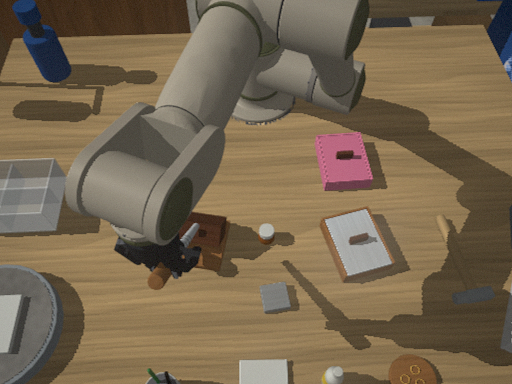

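The stick is out and held at about 43°; in the scene view its handle is at (160,275) and the socket is empty. The free bench strip near x = 0.37 will do for pressing the tip. I turn the tool to yaw +90°, so the tip points to −y.

Run:
```python
from h import *
print(shift([.37,.02,.33],90))
```

```text
[ -33.94  -13.69   -5.56 -102.26]
```

Request:
move_arm(series="0 0 -5.5 0 -0.6; -4 -1.7 -5.5 -9 -0.6; -8 -3.4 -5.5 -18 -0.6; -12 -5 -5.5 -27 -0.6; -16 -6.6 -5.5 -36 -0.6; -20 -8.2 -5.5 -45 -0.6; -24 -9.8 -5.5 -54 -0.6; -28 -11.4 -5.5 -63 -0.6", force=80)

```text
time_s: 13.48
position: [0.4218, -0.0142, 0.3296]
tool_rot: [[0.629, 0.777, 0.001], [0.777, -0.629, -0.0], [0.0, 0.001, -1.0]]
ft_force: [-1.0, 1.5, -1.4]
grip_width: 0.0266
gripper_force: 79.2
```

Run:
```python
from h import *
s=observe();print(s['position'],shift([.37,.02,.20],90))
```

```text
[ 0.421833   -0.01419632  0.32963879] [ -0.6   -6.19  12.96 -38.97]
```

Request:
move_arm(series="-0.3 -3 0 -10 -0.6; -0.6 -6.2 0 -20 -0.6; -0.6 -6.2 4 -30 -0.6; -0.6 -6.2 8 -39 -0.6; -0.6 -6.2 13 -39 -0.6; -0.6 -6.2 13 -39 -0.6")

```text
time_s: 14.22
position: [0.3698, 0.02, 0.1979]
tool_rot: [[0.005, 1.0, -0.006], [1.0, -0.005, 0.002], [0.002, -0.006, -1.0]]
ft_force: [0.7, -0.6, -1.2]
grip_width: 0.0263
gripper_force: 79.0
```

Run:
```python
from h import *
np.set_printoptions(precision=4,suppress=True)
for c in('scene','top'):
    pic(c,c+'5.png')
    for t in['ring_stick','stick_middle','stick_end']:
        for d in spotter.mark_of(t,c)[:2]: print(c,t,np.array(d['point']),round(d['score'],2))
s=observe();print(s['time_s'],s['position'],s['tool_rot'],s['ft_force'])
```

```text
scene ring_stick [ 0.3668 -0.1289  0.0834] 0.68
scene ring_stick [ 0.2049 -0.2065  0.0046] 0.59
scene stick_middle [ 0.371  -0.0309  0.1729] 0.86
scene stick_middle [ 0.2793 -0.2472  0.009 ] 0.86
scene stick_end [0.3656 0.0636 0.2531] 0.85
scene stick_end [ 0.3524 -0.2866  0.014 ] 0.84
top ring_stick [ 0.3705 -0.1268  0.0956] 0.51
top stick_middle [ 0.3703 -0.1231  0.0935] 0.74
top stick_middle [ 0.2797 -0.2468  0.0079] 0.57
top stick_end [ 0.3568 -0.2813  0.0158] 0.73
14.625 [0.3718 0.0196 0.2004] [[ 0.0046  1.      0.0019]
 [ 1.     -0.0046 -0.0005]
 [-0.0005  0.0019 -1.    ]] [ 0.1219  0.0153 -2.0325]
```

View pics/scene5.png

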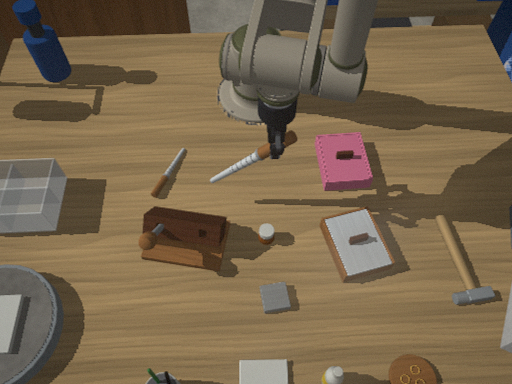

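In the scene view the stick hangs tilted over clear bench, tip at (213,180) and handle end at (293,138). I press the tip down, moving the gripper along the arc.

Request:
move_arm(series="0 0 5 0 -0.6; 0 0 8 0 -0.6; 0.8 0 9 0 -0.6; 1.7 0 10.3 0 -0.6; 2.6 0 11.7 0 -0.6; 3.4 0 13.2 0 -0.6; 4.1 0 14.8 0 -0.6; 4.1 0 14.8 0 -0.6", force=45)

```text
time_s: 15.62
position: [0.3721, 0.0612, 0.0519]
tool_rot: [[0.003, 1.0, 0.0], [1.0, -0.003, -0.0], [-0.0, 0.0, -1.0]]
ft_force: [-0.5, 2.0, 1.9]
grip_width: 0.026
gripper_force: 71.6
```

Request:
move_arm(series="0.4 0 1.5 0 -0.6; 0.8 0 2.7 0 -0.6; 1 0 3.7 0 -0.6; 1.1 0 4.4 0 -0.6; 1.1 0 4.7 0 -0.6; 1.1 0 4.7 0 -0.6")

```text
time_s: 16.38
position: [0.3718, 0.0715, 0.0046]
tool_rot: [[0.005, 1.0, 0.0], [1.0, -0.005, -0.0], [-0.0, 0.0, -1.0]]
ft_force: [0.3, -0.1, 2.5]
grip_width: 0.0262
gripper_force: 69.6
```

Run:
```python
from h import *
np.set_printoptions(precision=4,suppress=True)
for c in('scene','top'):
    pic(c,c+'6.png')
    for t in['ring_stick','stick_middle','stick_end']:
        for d in spotter.mark_of(t,c)[:2]: print(c,t,np.array(d['point']),round(d['score'],2))
s=observe();print(s['time_s'],s['position'],s['ft_force'])
```

```text
scene ring_stick [ 0.3676 -0.127   0.0026] 0.67
scene ring_stick [ 0.2029 -0.212   0.0067] 0.66
scene stick_middle [0.3764 0.0026 0.0205] 0.84
scene stick_middle [ 0.2772 -0.246   0.009 ] 0.55
scene stick_end [0.3686 0.1231 0.0327] 0.65
scene stick_end [ 0.3541 -0.2874  0.0124] 0.61
top ring_stick [ 0.2015 -0.2097  0.0091] 0.86
top ring_stick [ 0.3703 -0.1252  0.0084] 0.62
top stick_middle [ 0.4835 -0.1963 -0.0026] 0.63
top stick_middle [ 0.2783 -0.245   0.008 ] 0.61
top stick_end [ 0.3556 -0.2846  0.0153] 0.81
16.775 [0.3717 0.0716 0.0046] [0.8943 0.6191 1.9539]
```

Tilt is now about 6°. I press a little lower, tighten the grip, then lift.

Request:
move_arm(series="0 0 0.2 0 -0.6; 0 0 0.4 0 -0.6; 0 0 0.4 0 -0.6; 0 0 0.4 0 -0.6; 0 0 0.4 0 -0.6", force=115)

```text
time_s: 17.4
position: [0.3717, 0.0717, 0.0006]
tool_rot: [[0.005, 1.0, 0.0], [1.0, -0.005, 0.0], [0.0, 0.0, -1.0]]
ft_force: [-0.5, 3.0, 4.0]
grip_width: 0.0255
gripper_force: 112.8
```

Request:
move_arm(series="0 0 -1 0 -0.6; 0 0 -4 0 -0.6; 0 0 -8 0 -0.6; 0 0 -13 0 -0.6; 0 0 -18 0 -0.6; 0 0 -22 0 -0.6; 0 0 -24 0 -0.6; 0 0 -24 0 -0.6")

```text
time_s: 18.4
position: [0.3715, 0.0717, 0.2414]
tool_rot: [[0.005, 1.0, 0.002], [1.0, -0.005, 0.0], [0.0, 0.002, -1.0]]
ft_force: [1.0, -1.5, -2.0]
grip_width: 0.0252
gripper_force: 113.3
```

Run:
```python
from h import *
np.set_printoptions(precision=4,suppress=True)
for c in('scene','top'):
    pic(c,c+'7.png')
    for t in['ring_stick','stick_middle','stick_end']:
        for d in spotter.mark_of(t,c)[:2]: print(c,t,np.array(d['point']),round(d['score'],2))
s=observe();print(s['time_s'],s['position'],s['ft_force'])
```

```text
scene ring_stick [0.3669 0.1262 0.2721] 0.72
scene ring_stick [ 0.3709 -0.1268  0.23  ] 0.6
scene stick_middle [ 0.2803 -0.2481  0.0085] 0.84
scene stick_middle [0.376  0.0001 0.2526] 0.62
scene stick_end [ 0.352  -0.286   0.0128] 0.86
scene stick_end [0.3693 0.124  0.2718] 0.8
top ring_stick [ 0.3679 -0.1238  0.2332] 0.8
top ring_stick [ 0.2012 -0.2122  0.0076] 0.75
top stick_middle [ 0.2794 -0.2458  0.0083] 0.85
top stick_middle [0.3715 0.0017 0.2497] 0.58
18.8 [0.3715 0.0717 0.24  ] [-0.1056  1.2517 -0.9439]
```

View pics/scene7.png

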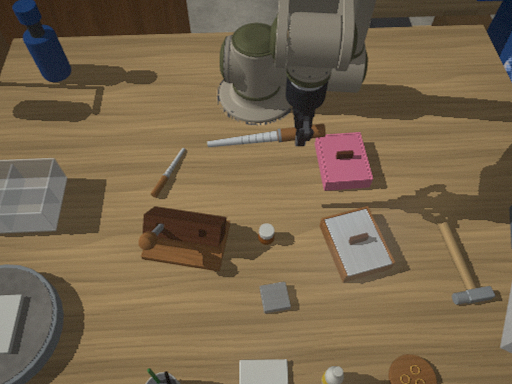

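The scene view shows the stick held near level, tip at (210,144) and end at (322,130). The marks give about 9.5°, which is too near the limit. I'll press the tip again on the rest's fixed 18 mm base board, on the open strip in front of the block, to get it past this.

Request:
move_arm(series="-0.5 5 0 0 -0.6; -0.5 10 0 0 -0.6; -0.5 15 0 0 -0.6; -0.5 18.2 0 0 -0.6; -0.5 18.2 4 0 -0.6; -0.5 18.2 9 0 -0.6; -0.5 18.2 13 0 -0.6; -0.5 18.2 13 0 -0.6")

```text
time_s: 19.8
position: [0.5522, 0.0659, 0.1079]
tool_rot: [[0.005, 1.0, -0.007], [1.0, -0.005, 0.001], [0.001, -0.007, -1.0]]
ft_force: [-0.3, -0.1, -0.9]
grip_width: 0.0249
gripper_force: 113.6
```

Run:
```python
from h import *
np.set_printoptions(precision=4,suppress=True)
for c in('scene','top'):
    pic(c,c+'8.png')
    for t in['ring_stick','stick_middle','stick_end','bench_block','flux_jar','burnisher','tool_rest']:
        for d in spotter.mark_of(t,c)[:2]: print(c,t,np.array(d['point']),round(d['score'],2))
s=observe();print(s['time_s'],s['position'],s['ft_force'])
a,b=cv2.imread('pics/top8.png'),cv2.imread('pics/scene8.png')
cv2.imwrite('pics/c8.png',cv2.resize(np.hstack([a[100:230,200:380],b[180:310,130:310]]),None,fx=2.2,fy=2.2,interpolation=cv2.INTER_CUBIC))
```

```text
scene ring_stick [ 0.5542 -0.1334  0.0988] 0.75
scene ring_stick [ 0.2048 -0.212   0.0062] 0.57
scene stick_middle [ 0.5554 -0.0022  0.1212] 0.63
scene stick_end [ 0.3551 -0.2845  0.0161] 0.83
scene stick_end [0.551  0.1168 0.1363] 0.67
scene bench_block [ 0.6407  0.0111 -0.0019] 0.88
scene flux_jar [ 0.4848 -0.0019 -0.0019] 0.71
scene burnisher [ 0.4447 -0.239   0.0365] 0.71
scene burnisher [ 0.5514 -0.1321  0.0975] 0.38
scene tool_rest [ 0.4841 -0.194  -0.0013] 0.83
top ring_stick [ 0.5544 -0.1296  0.1037] 0.75
top ring_stick [ 0.2001 -0.2085  0.0068] 0.73
top stick_middle [ 0.5549 -0.0029  0.1238] 0.96
top stick_middle [ 0.2781 -0.2503  0.006 ] 0.61
top stick_end [ 0.355  -0.2822  0.0164] 0.57
top bench_block [ 0.6398  0.01   -0.0016] 0.6
top flux_jar [ 0.487  -0.0018 -0.0003] 0.58
top tool_rest [ 0.4828 -0.1936 -0.0007] 0.59
top tool_rest [0.5227 0.2139 0.0411] 0.18
20.6 [0.5536 0.0658 0.1105] [-0.427   0.3667 -1.5668]
```

View pics/c8.png

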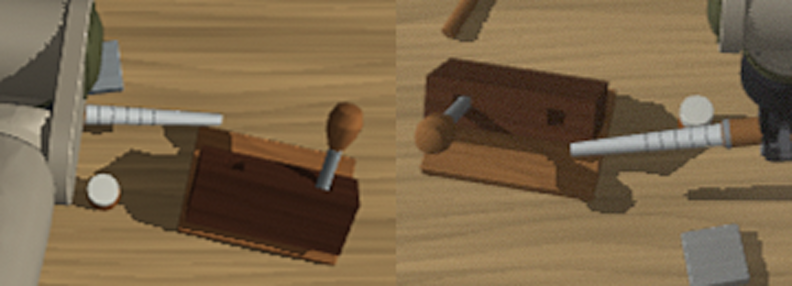

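The crop shows the tip above the right end of the rest's front strip, clear of the block and jar; the stick is at about 8° and not creeping. I lower it.

Request:
move_arm(series="0 0 4 0 -0.6; 0 0 7 0 -0.6; 0.1 0 8 0 -0.6; 0.1 0 9 0 -0.6; 0.2 0 10 0 -0.6; 0.2 0 10.7 0 -0.6; 0.2 0 11 0 -0.6; 0.2 0 11 0 -0.6", force=50)

```text
time_s: 21.6
position: [0.554, 0.0679, 0.0007]
tool_rot: [[0.004, 1.0, 0.001], [1.0, -0.004, -0.0], [-0.0, 0.001, -1.0]]
ft_force: [1.0, 1.8, 2.9]
grip_width: 0.0254
gripper_force: 113.1
```

Request:
move_arm(series="0 0 0 0 -0.6; 0 0 0 0 -0.6; 0 0 0 0 -0.6; 0 0 0 0 -0.6", force=115)

```text
time_s: 22.1
position: [0.5538, 0.0677, 0.0006]
tool_rot: [[0.004, 1.0, 0.0], [1.0, -0.004, -0.0], [-0.0, 0.0, -1.0]]
ft_force: [1.3, 2.3, 2.8]
grip_width: 0.0254
gripper_force: 113.2
```

Request:
move_arm(series="0 0 -1 0 -0.6; 0 0 -4 0 -0.6; 0 0 -8 0 -0.6; 0 0 -13 0 -0.6; 0 0 -18 0 -0.6; 0 0 -22 0 -0.6; 0 0 -24 0 -0.6; 0 0 -24 0 -0.6")

```text
time_s: 23.1
position: [0.5534, 0.0678, 0.2415]
tool_rot: [[0.005, 1.0, 0.001], [1.0, -0.005, 0.0], [0.0, 0.001, -1.0]]
ft_force: [-0.8, 0.4, -2.0]
grip_width: 0.0252
gripper_force: 113.1
```

Run:
```python
from h import *
np.set_printoptions(precision=4,suppress=True)
for c in('scene','top'):
    pic(c,c+'9.png')
    for t in['ring_stick','stick_middle','stick_end']:
        for d in spotter.mark_of(t,c)[:3]: print(c,t,np.array(d['point']),round(d['score'],2))
s=observe();print(s['time_s'],s['position'],s['ft_force'])
```

```text
scene ring_stick [ 0.2019 -0.2084  0.0051] 0.75
scene ring_stick [ 0.5516 -0.1344  0.2538] 0.63
scene stick_middle [ 0.2773 -0.2449  0.009 ] 0.82
scene stick_middle [ 0.5563 -0.0041  0.2644] 0.56
scene stick_end [0.552  0.1206 0.2647] 0.6
scene stick_end [ 0.3553 -0.2865  0.0132] 0.51
top ring_stick [ 0.2009 -0.2111  0.0074] 0.85
top ring_stick [ 0.5491 -0.1284  0.2535] 0.67
top stick_middle [ 0.5546 -0.0038  0.2568] 0.95
top stick_middle [ 0.2783 -0.2485  0.008 ] 0.92
top stick_middle [ 0.6395  0.0101 -0.0016] 0.74
top stick_end [0.5517 0.1232 0.2607] 0.95
23.5 [0.5535 0.0678 0.2399] [-0.0454  0.5341 -1.7256]
```

Tilt is now about 2°. I carry the stick over the tray.

Request:
move_arm(series="4 -0.6 0 0 -0.6; 8 -1.2 0 0 -0.6; 12 -1.8 0 0 -0.6; 16 -2.4 0 0 -0.6; 19.5 -2.9 0 0 -0.6; 21.6 -3.1 0 0 -0.6; 21.6 -3.1 0 0 -0.6; 21.6 -3.1 0 0 -0.6")

```text
time_s: 24.5
position: [0.5239, 0.2831, 0.2404]
tool_rot: [[0.005, 1.0, -0.0], [1.0, -0.005, -0.0], [-0.0, -0.0, -1.0]]
ft_force: [0.3, -0.3, -1.4]
grip_width: 0.0256
gripper_force: 113.1
```

Request:
move_arm(series="0 0 0 0 -0.6; 0 0 0 0 -0.6; 0 0 0 0 -0.6; 0 0 0 0 -0.6")

```text
time_s: 25.0
position: [0.5237, 0.2838, 0.2405]
tool_rot: [[0.005, 1.0, 0.0], [1.0, -0.005, -0.0], [-0.0, 0.0, -1.0]]
ft_force: [0.9, -0.2, -1.8]
grip_width: 0.0252
gripper_force: 113.1
```

Run:
```python
from h import *
np.set_printoptions(precision=4,suppress=True)
for c in('scene','top'):
    pic(c,c+'10.png')
    for t in['ring_stick','stick_middle','stick_end','tray_centre','cover_grip']:
        for d in spotter.mark_of(t,c)[:3]: print(c,t,np.array(d['point']),round(d['score'],2))
s=observe();print(s['time_s'],s['position'],s['ft_force'],s['gripper_force'])
```

```text
scene ring_stick [0.5228 0.0819 0.2547] 0.8
scene ring_stick [ 0.2031 -0.2074  0.0041] 0.61
scene stick_middle [0.5232 0.2103 0.2602] 0.97
scene stick_middle [ 0.2812 -0.2482  0.0066] 0.87
scene stick_middle [0.5227 0.082  0.2474] 0.32
scene stick_end [0.5211 0.3356 0.2636] 0.74
scene stick_end [ 0.3546 -0.2867  0.0117] 0.7
scene stick_end [ 0.4837 -0.0047 -0.0012] 0.56
scene tray_centre [0.2804 0.2151 0.0377] 0.83
scene tray_centre [0.5225 0.209  0.0381] 0.73
scene cover_grip [0.5238 0.2071 0.0605] 0.81
scene cover_grip [0.2782 0.2192 0.0654] 0.72
top ring_stick [ 0.2021 -0.2089  0.0064] 0.86
top ring_stick [0.5224 0.0876 0.2566] 0.55
top stick_middle [ 0.281  -0.2465  0.0068] 0.95
top stick_middle [0.5251 0.2136 0.2604] 0.76
top stick_end [ 0.3539 -0.2833  0.0144] 0.85
top tray_centre [0.2778 0.2188 0.0353] 0.84
top tray_centre [0.5216 0.213  0.0382] 0.68
top cover_grip [0.2785 0.2179 0.0635] 0.83
25.6 [0.5236 0.2839 0.2405] [ 0.3274 -0.0248 -1.4374] 113.0676805973053
```

View pics/scene10.png

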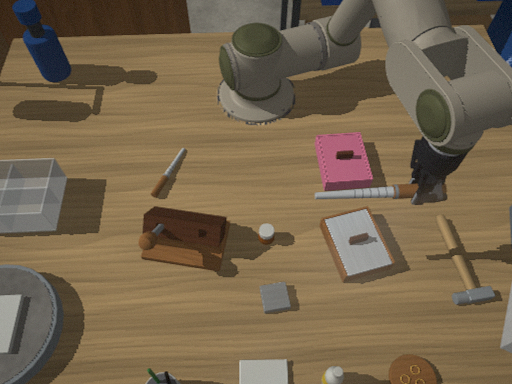

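The scene view shows the stick level, from (318,195) to its handle at (415,190). By the marks its middle is over the tray centre at z = 0.26. The cover is shut, and the burnisher, jar and block are where they started.

```bash
python3 -c "
from rig import order
print(order.close_job())"
```

```text
the job is handed in; nothing more can be done
None
```

I handed the job in with the cover shut and the ring stick held still about 2° off level, its middle within a few millimetres of the tray centre and about 220 mm above the cover; the burnisher, jar and block were left in place, and no verdict came back.

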